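# Slide the carved panel into the corner of the bench fence

### The arm

A 6-joint arm with a two-finger parallel gripper is mounted at the origin on the work surface. World frame = base frame: x ahead of the robot, y to its left, z up, the work surface at z = 0. Lengths are in m, angles in rad, forces in N, time in s.
With the tool pointing down it reaches from about 0.375 to 0.9 m from the base axis. Payload 3.1 kg.
Tool frame: the origin (TCP) lies midway between the tips of the shut fingers; the grasp point (between the pads) lies 19 mm behind it (pinch_z is the distance from the TCP to the grasp point, in m); y points along the fingers, z is the direction in which the jaws open and shut, and the axes are right-handed (so a half turn about y gives the same grasp; the last joint's range is limited). The gripper opens to 87 mm and grips with 3 to 60 N. Pads are 19 mm wide; open, the fingers measure 117 mm over their backs; the gripper's body (75 mm by 190 mm) begins 51 mm behind the grasp point.
Start: joints at [1.071, 0.527, 1.433, -0, 1.181, -0.178], TCP at [0.197, 0.593, 0.223] pointing down, gripper open.
Joint ranges: [-3.08, 3.08], [-0.75, 2.2], [0.22, 2.44], [-1.43, 4.57], [0, 2.65], [-2.85, 2.85]. Speed limits (rad/s): [2.79, 2.79, 3.14, 3.14, 3.14, 3.14].

### API

Orientations are given as a unit quaternion [x, y, z, w].
In Python, from rig import * gives the robot as it stands.
- The arm moves only by the tool drive_tool, never from a script. Its argument "plan" is a list of rows, each a list of 7 numbers: the shift along the tool's x, y, z in mm, then the turn, a rotation vector about the tool's x, y, z in degrees, then the finger opening in mm, from 0 to 87. A call has 1 to 10 rows; each row is the pose to reach, as a shift and turn from the pose commanded when the call began, along the tool's axes at that moment; what a row does not reach only later rows make up. A row lasts 1/10 s, in which the tool goes at most 50 mm and 8.59 degrees, less where a joint would pass 70% of its speed; a pose out of reach is approached as far as the arm can. A call with a gripper value outside its range is refused whole. The fingers move at their own pace and stop on an object; "newtons" is the grip in N (left out, the last holds). Time passes only in rows, so rows that repeat a pose let the fingers close. It gives the time, the measured TCP pose, the force and the opening at its end, in the units of the state.
- get_obs(): the state, without advancing time (a new reading comes with each control period).
- camera(name): name is "side" or "top"; returns the picture (384x512x3 uint8, blue, green, red); there is no depth.
- get_calibration(name): a dict with "fx", "fy", "cx", "cy" (pixels), "D" ([k1, k2, p1, p2, k3] as OpenCV has them; the pictures are not rectified), "origin" and "rotation" of the camera in the world. Camera axes: x right, y down, z forward; pixel columns grow to the right and rows downward; lengths in m; the calibration is good to about 2 mm. A picture is of the moment at which its call begins. get_calibration takes no time and is no camera call.
- hand_in(): hands the job in, once; it reports no verdict.
Trained networks look in the newest picture that a camera, given by its name, has taken for a name from the list of things; names that differ only in an ending like _2 or _b are one class to them, and where a whole thing is asked for, a point or a joint stands for the part that bears it (a point fixed in the world has none). Each returns a list of dicts, best first, with "conf" (0 to 1); they miss things now and then, are a little off and sometimes report something else, mostly with a low value. They report only what shows in the picture. A call takes as long as a camera call.
- spot_in(camera, target): "location" ([column, row] in pixels, amid what is visible of it).
- mark_of(camera, target): "location" ([column, row] in pixels: a listed point, or the origin of a listed thing).
The state is a dict: "time": time; "q": joint angles; "joint_velocities": joint speeds; "joint_torque": joint torques, N m; "position": TCP position; "tool_rot": TCP orientation; "ft_force": force on the tool from outside, world axes, zero at the start; "moment": the same for the moment, N m; "grip_width": finger opening in m.
Only numpy, scipy, OpenCV 4.12 (cv2) and the standard library are available. Lean on these libraries where they do the work, as an engineer would, in place of code of your own. Each camera call takes 0.05 s, during which the arm holds its last target. There are 200 camera calls.

### The job

Gently push the carved wooden panel along the bench with your fingers until one long edge lies flat against the long arm of the yellow fence and its end touches the short arm, so that it sits squarely home in the inside corner, then take your hand away. Only slide it: do not grip, lift, tip or knock the panel, and leave the glue bottle, mallet, plaster figure and gouge where they are.

Things in the scene. Friction and masses are not known exactly. Their poses are not given: they have to be found in the camera images.
- fence: fixed yellow L-shaped fence, arms 30 mm wide, 22 mm high. Origin: the L's inside corner at bench height; z up. Long arm on the far side: inner face is the plane x = 0 of this frame, from y = 0 to -300 mm. Short arm at the left: inner face is the plane y = 0, from x = 0 to -110 mm. The panel's home is at x < 0, y < 0, its centre at (-45, -65) mm. Place and yaw (up to 0.22 rad either way) vary
- panel: loose pale wooden panel with dark carved rosette, 90 mm along its x, 130 along y, 28 thick (rosette to 34), 0.17 to 0.35 kg, face up on the bench. Origin: centre of underside, z up. Starts on the robot's side of the long arm, right of the short arm, clear of both, turned up to 0.45 rad from square. Its +x long edge goes to the long arm, its +y end to the short arm
- glue: loose standing white glue bottle, red cap, 56 mm across, 150 mm high; origin at the centre of its foot. Not to be moved. It, the mallet and the figure swap three places: beyond the long arm, left of the short arm, and well to the right of the panel
- mallet: loose dark wooden carver's mallet standing on its head, 80 mm across, 207 mm high; origin at the centre of its foot. Not to be moved
- figure: loose plaster figure, 68 mm across, 146 mm high; origin at the centre of its foot. Not to be moved
- gouge: loose carving gouge with wooden handle lying beyond the long arm, about 220 mm long along its x, 28 mm across, 28 mm high; origin near the middle, at bench height. Not to be moved

How it is judged:
By the outcome, as a careful person would: the job done as asked, in the order asked, and still so for the second after the job is handed in, with the robot touching nothing.
It also fails if it takes over 64 s, if anything falls off the work surface, if the arm or the gripper's body presses on something with over 40 N, if the wrist force passes 120 N, or if a joint passes its speed limit or range.

## Working session

There is one attempt and no reset: what is moved stays moved. The work goes in short steps, Python scripts to look and compute and a tool call to move; the robot and the scene stay as the last step left them, time stands still between calls to the robot, and variables do not carry over. Pictures are saved under pics/ and viewed, about 8 in all and at most 12, crops included, and the job is handed in when it is done.

Besides the shell and the picture viewer there is one more tool, called after "Request:" as name(argument=value, ...), one argument or row to a line, values as JSON. drive_tool: Moves the arm, as the interface text tells. Its arguments: {"type":"object","properties":{"plan":{"type":"array","items":{"type":"array","items":{"type":"number"}}},"newtons":{"type":"number"}},"required":["plan"]}

```bash
mkdir -p pics
python3 - <<'E'
from rig import *
import cv2,numpy as np
for c in("top","side"):
    im=camera(c);cv2.imwrite(f"pics/{c}0.png",im)
    k=get_calibration(c);print(c,{a:np.round(np.array(b),4).tolist() for a,b in k.items()})
    for t in("fence","panel","glue","mallet","figure","gouge"):
        print(t,[(np.round(d["location"],1).tolist(),round(d["conf"],2)) for d in mark_of(c,t)[:2]])
s=get_obs();print({k:np.round(v,4).tolist() for k,v in s.items()})
E
```

```text
top {'fx': 370.8125, 'fy': 370.8125, 'cx': 254.4649, 'cy': 188.3697, 'D': [-0.0755, 0.0, 0.0, 0.0, 0.0], 'origin': [0.5586, -0.0392, 1.002], 'rotation': [-0.6984, 0.7139, -0.0216, 0.046]}
fence [([188.8, 192.4], 0.85), ([153.1, 206.3], 0.66)]
panel [([267.6, 234.4], 0.59)]
glue [([352.3, 205.8], 0.83)]
mallet [([152.9, 206.5], 0.93)]
figure [([246.4, 154.3], 0.67)]
gouge [([169.4, 165.5], 0.74)]
side {'fx': 353.704, 'fy': 353.704, 'cx': 254.6384, 'cy': 194.2599, 'D': [-0.0347, 0.0, 0.0, 0.0, 0.0], 'origin': [0.4648, 0.7006, 0.6566], 'rotation': [-0.1108, 0.8984, -0.4223, 0.0484]}
fence [([228.5, 255.5], 0.73)]
panel [([295.6, 209.3], 0.8)]
glue [([284.8, 159.7], 0.7)]
mallet [([236.3, 297.1], 0.63)]
figure [([214.7, 206.7], 0.94)]
gouge [([193.0, 265.2], 0.94)]
{'time': 0.7, 'q': [1.0715, 0.5275, 1.4327, 0.0, 1.1814, -0.1785], 'joint_velocities': [0.0003, -0.0006, 0.0012, -0.0008, -0.0015, 0.0014], 'joint_torque': [-0.0018, -43.9866, -17.6946, 0.0634, 0.0504, -0.0], 'position': [0.197, 0.5931, 0.2226], 'tool_rot': [-0.698, 0.1129, -0.1129, 0.6981], 'ft_force': [-0.4701, 0.4484, 0.3416], 'moment': [-0.0255, 0.0254, -0.0105], 'grip_width': 0.0869}
```

View pics/top0.png

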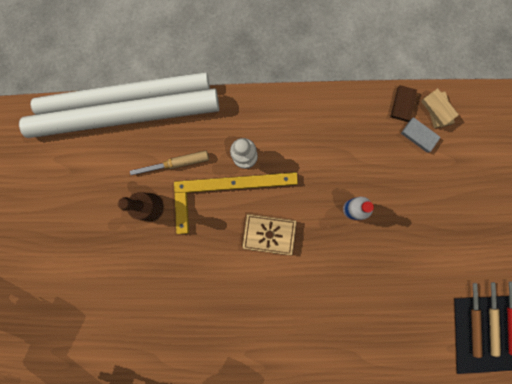

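View pics/side0.png

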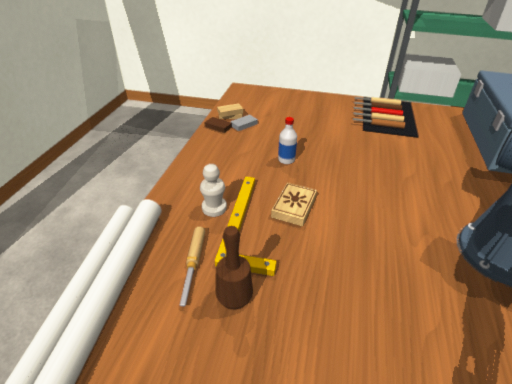

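The top view shows the fence corner at about (188,192), and the panel at (269,235), slightly turned. The mallet is left of the fence, the figure and gouge are beyond it, and the glue bottle is to the right. I'll fit the fence and panel outlines to colour masks next.

```bash
cat > h.py <<'E'
from rig import *
import cv2,numpy as np
from scipy.spatial.transform import Rotation as R
from scipy.optimize import minimize
def K(c):
    k=get_calibration(c);return np.array([[k["fx"],0,k["cx"]],[0,k["fy"],k["cy"]],[0,0,1]]),np.array(k["D"],float),np.array(k["origin"]),R.from_quat(k["rotation"]).as_matrix()
def proj(c,P):
    A,D,o,r=K(c); rv=cv2.Rodrigues(r.T)[0]
    return cv2.projectPoints(np.array(P,float).reshape(-1,1,3),rv,-r.T@o,A,D)[0][:,0]
def ray(c,uv,z):
    A,D,o,r=K(c);p=cv2.undistortPoints(np.array([[uv]],float),A,D)[0,0];d=r@np.array([p[0],p[1],1]);return o+d*(z-o[2])/d[2]
def boxpts(x0,x1,y0,y1,h): return np.array([[x,y,z] for x in(x0,x1) for y in(y0,y1) for z in(0,h)])
FENCE=[boxpts(0,.03,-.3,.03,.022),boxpts(-.11,.03,0,.03,.022)]
PANEL=[boxpts(-.045,.045,-.065,.065,.028)]
def world(p,P): 
    c,s=np.cos(p[2]),np.sin(p[2]);return np.c_[p[0]+c*P[:,0]-s*P[:,1],p[1]+s*P[:,0]+c*P[:,1],P[:,2]]
S=4
def render(c,p,boxes):
    m=np.zeros((384*S,512*S),np.uint8)
    for b in boxes:
        h=cv2.convexHull(((proj(c,world(p,b))+.5)*S*16).astype(np.int32)); cv2.fillConvexPoly(m,h,255,cv2.LINE_8,4)
    return cv2.resize(m,(512,384),interpolation=cv2.INTER_AREA)/255.
def masks(im,which,p0):
    hsv=cv2.cvtColor(im,cv2.COLOR_BGR2HSV).astype(int);H,Sa,V=hsv[...,0],hsv[...,1],hsv[...,2]
    m=((H>=22)&(H<=33)&(Sa>170)&(V>90)) if which=="fence" else ((Sa<150)&(V>150)&(H>=8)&(H<=28))
    return m
def show(c,im,ps,fn,box,z=5):
    im=im.copy();x,y,w,h=box;o=cv2.resize(im[y:y+h,x:x+w],None,fx=z,fy=z,interpolation=cv2.INTER_CUBIC)
    for p,bs,col in ps:
        for b in bs:
            q=((proj(c,world(p,b))+.5-[x,y])*z).astype(int)
            for i,j in[(0,2),(2,6),(6,4),(4,0),(1,3),(3,7),(7,5),(5,1),(0,1),(2,3),(4,5),(6,7)]: cv2.line(o,tuple(map(int,q[i])),tuple(map(int,q[j])),col,1)
    cv2.imwrite(fn,o)
E
python3 - <<'E'
from h import *
im=cv2.imread("pics/top0.png")
f=ray("top",[188.8,192.4],0);p=ray("top",[267.6,234.4],0);print(f,p)
for t,uv,z in(("glue",(352,206),0),("mallet",(153,206.5),0),("figure",(246,154),0),("gouge",(169,165),0)):print(t,ray("top",uv,z).round(3))
for u,v in((235,183),(182,210),(260,225),(285,240),(268,251),(230,240),(296,225)):
    print(u,v,cv2.cvtColor(im,cv2.COLOR_BGR2HSV)[v,u])
show("top",im,[((f[0],f[1],0),FENCE,(255,0,0)),((p[0],p[1],0),PANEL,(255,0,0))],"pics/o.png",(110,130,150+50,130),4)
E
```

```text
[0.64830193 0.17437685 0.        ] [ 0.53019643 -0.0384005   0.        ]
glue [ 0.601 -0.267  0.   ]
mallet [0.612 0.274 0.   ]
figure [0.75  0.016 0.   ]
gouge [0.726 0.23  0.   ]
235 183 [ 22 137 138]
182 210 [ 22 198 126]
260 225 [ 17 115 169]
285 240 [ 18 109 219]
268 251 [ 17 116 163]
230 240 [ 12 149 127]
296 225 [ 15 138 100]
```

View pics/o.png

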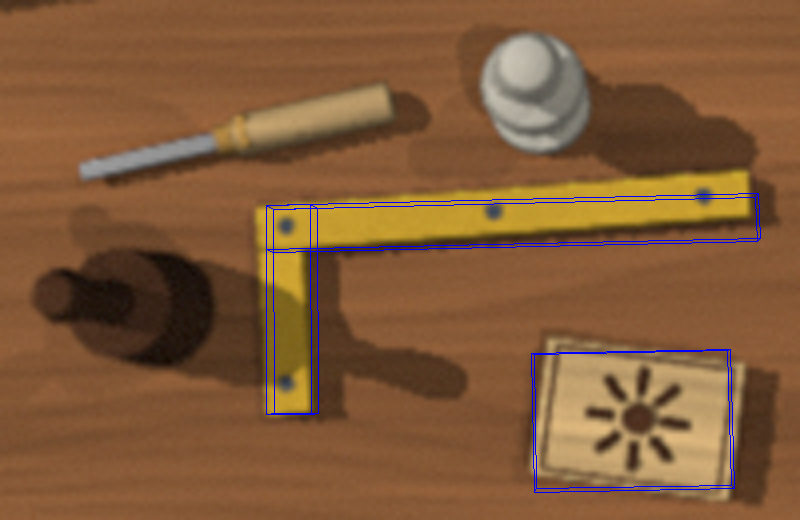

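```bash
cat >> h.py <<'E'
def mask(im,w,c,p0,pad=14):
    hsv=cv2.cvtColor(cv2.GaussianBlur(im,(3,3),0.6),cv2.COLOR_BGR2HSV).astype(int);H,Sa,V=hsv[...,0],hsv[...,1],hsv[...,2]
    m=((H>=19)&(H<36)&(Sa>165)&(V>60)) if w=="fence" else ((Sa<142)&(V>138)&(H>=13)&(H<30))
    near=cv2.dilate((render(c,p0,FENCE if w=="fence" else PANEL)>0).astype(np.uint8),np.ones((pad,pad)))
    m=(m&(near>0)).astype(np.uint8)
    n,l,st,_=cv2.connectedComponentsWithStats(m);m=(l==1+np.argmax(st[1:,4])).astype(np.uint8)
    if w=="panel":
        h=cv2.convexHull(cv2.findContours(m,0,1)[0][0]);cv2.fillConvexPoly(m,h,1)
    else: m=cv2.morphologyEx(m,cv2.MORPH_CLOSE,np.ones((5,5)))
    return m.astype(float)
def fit(ims,w,p0,pad=26):
    B=FENCE if w=="fence" else PANEL
    M={c:cv2.GaussianBlur(mask(im,w,c,p0,pad),(0,0),1) for c,im in ims.items()}
    f=lambda d:sum(((cv2.GaussianBlur(render(c,p0+d*[.01,.01,.05],B),(0,0),1)-M[c])**2).sum() for c in ims)
    best=None
    for a in(-4,0,4):
        s=np.array([[0,0,a],[1,0,a],[0,1,a],[0,0,a+1]],float)
        r=minimize(f,s[0],method="Nelder-Mead",options=dict(initial_simplex=s,xatol=.005,fatol=.01,maxfev=160))
        if best is None or r.fun<best.fun:best=r
    return p0+best.x*[.01,.01,.05],best.fun
def rel(p,f): 
    c,s=np.cos(f[2]),np.sin(f[2]);d=p-f;return np.array([c*d[0]+s*d[1],-s*d[0]+c*d[1],d[2]])
E
python3 - <<'E'
from h import *
I={c:cv2.imread(f"pics/{c}0.png") for c in("top","side")}
f0=np.array([.648,.174,.0]);q0=np.array([.533,-.040,0.])
for cs in(("top",),("side",),("top","side")):
    ims={c:I[c] for c in cs}
    f,e=fit(ims,"fence",f0);q,g=fit(ims,"panel",q0)
    print(cs,f.round(4),round(e,1),q.round(4),round(g,1),"rel",rel(q,f).round(4))
a=[(f,FENCE,(255,0,0)),(q,PANEL,(0,0,255))]
show("top",I["top"],a,"pics/a.png",(150,150,160,120),5);show("side",I["side"],a,"pics/b.png",(190,160,160,120),5)
A,B=cv2.imread("pics/a.png"),cv2.imread("pics/b.png");cv2.imwrite("pics/ab.png",cv2.resize(np.r_[A,B],(0,0),fx=.5*.98,fy=.5*.98) if 0 else np.c_[A[:,:],B][::1,::1][:, :] if 0 else cv2.resize(np.c_[A,B],(800,300)))
E
```

```text
('top',) [0.6498 0.1806 0.0492] 9.7 [ 0.5309 -0.0411 -0.158 ] 12.4 rel [-0.1296 -0.2156 -0.2072]
('side',) [0.6584 0.047  0.0409] 765.8 [ 0.533  -0.0432 -0.141 ] 7.9 rel [-0.129  -0.085  -0.1819]Traceback (most recent call last):
  File "<stdin>", line 6, in <module>
  File "h.py", line 51, in fit
    r=minimize(f,s[0],method="Nelder-Mead",options=dict(initial_simplex=s,xatol=.005,fatol=.01,maxfev=160))
    res = _minimize_neldermead(fun, x0, args, callback, bounds=bounds,
                               **options)
    fxe = func(xe)
    fx = function(np.copy(x), *(wrapper_args + args))
  File "h.py", line 47, in <lambda>
    f=lambda d:sum(((cv2.GaussianBlur(render(c,p0+d*[.01,.01,.05],B),(0,0),1)-M[c])**2).sum() for c in ims)
               ~~~^^^^^^^^^^^^^^^^^^^^^^^^^^^^^^^^^^^^^^^^^^^^^^^^^^^^^^^^^^^^^^^^^^^^^^^^^^^^^^^^^^^^^^^^^
  File "h.py", line 47, in <genexpr>
    f=lambda d:sum(((cv2.GaussianBlur(render(c,p0+d*[.01,.01,.05],B),(0,0),1)-M[c])**2).sum() for c in ims)
                                      ~~~~~~^^^^^^^^^^^^^^^^^^^^^^^^
  File "h.py", line 21, in render
    h=cv2.convexHull(((proj(c,world(p,b))+.5)*S*16).astype(np.int32)); cv2.fillConvexPoly(m,h,255,cv2.LINE_8,4)
                       ~~~~^^^^^^^^^^^^^^
  File "h.py", line 8, in proj
    A,D,o,r=K(c); rv=cv2.Rodrigues(r.T)[0]
            ~^^^
  File "h.py", line 6, in K
    k=get_calibration(c);return np.array([[k["fx"],0,k["cx"]],[0,k["fy"],k["cy"]],[0,0,1]]),np.array(k["D"],float),np.array(k["origin"]),R.from_quat(k["rotation"]).as_matrix()
ValueError: time passes only in moves, steps and waits
```

```bash
cat > patch.py <<'E'
s=open("h.py").read().replace("def K(c):","import functools\n@functools.lru_cache\ndef K(c):")
s+='''
F=np.array([.6498,.1806,.0492])
def goal(x,y,z,side):
    """fence-frame TCP target (m); side: fence axis the jaws open along ('y' or 'x'). Prints shift mm and turn deg in tool axes."""
    o=get_obs();Rt=R.from_quat(o["tool_rot"]);P=world(F,np.array([[x,y,z]]))[0]
    sh=Rt.inv().apply(P-o["position"])*1000
    a=F[2]+(np.pi/2 if side=="y" else 0);best=None
    for k in(0,np.pi):
        zt=np.array([np.cos(a+k),np.sin(a+k),0]);yt=np.array([0,0,-1.]);Rg=R.from_matrix(np.c_[np.cross(yt,zt),yt,zt])
        rv=np.degrees((Rt.inv()*Rg).as_rotvec());print("opt turn",rv.round(1),"fence axes in tool now x:",Rt.inv().apply([np.cos(F[2]),np.sin(F[2]),0]).round(3),"y:",Rt.inv().apply([-np.sin(F[2]),np.cos(F[2]),0]).round(3))
    print("shift",sh.round(1))
    q=rel(np.r_[o["position"][:2],0],np.r_[F[:2],0]);c,s_=np.cos(F[2]),np.sin(F[2]);d=o["position"][:2]-F[:2]
    print("t",round(o["time"],2),"tcp fence mm",np.round([1e3*(c*d[0]+s_*d[1]),1e3*(-s_*d[0]+c*d[1]),1e3*o["position"][2]],1),"q",np.round(o["q"],2),"ft",np.round(o["ft_force"],1))
'''
open("h.py","w").write(s)
E
python3 patch.py
python3 - <<'E'
from h import *
goal(-.222,-.212,.15,"y")
E
```

```text
opt turn [ -0.  -21.2   0. ] fence axes in tool now x: [0.932 0.    0.362] y: [-0.362  0.     0.932]
opt turn [ -0.  158.8  -0. ] fence axes in tool now x: [0.932 0.    0.362] y: [-0.362  0.     0.932]
shift [ 429.4   72.5 -526.6]
t 0.7 tcp fence mm [-431.9  434.3  222.6] q [ 1.07  0.53  1.43  0.    1.18 -0.18] ft [-0.5  0.4  0.3]
```

Request:
drive_tool(
  plan=[
    [43,0,-53,0,-3,0,87],
    [86,0,-105,0,-6,0,87],
    [129,0,-158,0,-9,0,87],
    [172,0,-211,0,-12,0,87],
    [215,0,-263,0,-15,0,87],
    [258,0,-316,0,-18,0,87],
    [301,0,-369,0,-21.2,0,87],
    [344,0,-421,0,-21.2,0,87],
    [387,0,-474,0,-21.2,0,87],
    [429,0,-527,0,-21.2,0,87],
  ],
)

```text
time: 1.7
position: [0.3755, 0.1239, 0.223]
tool_rot: [-0.707, -0.018, 0.017, 0.707]
ft_force: [1.7, 1.2, -0.3]
grip_width: 0.0871
```

Run:
```python
from h import *
goal(-.222,-.212,.010,"y")
```

```text
opt turn [-0.   0.   0.1] fence axes in tool now x: [ 1.     0.002 -0.   ] y: [0. 0. 1.]
opt turn [ 1.0e-01 -1.8e+02  0.0e+00] fence axes in tool now x: [ 1.     0.002 -0.   ] y: [0. 0. 1.]
shift [  54.4  213.1 -168.9]
t 1.7 tcp fence mm [-276.8  -43.1  223. ] q [ 0.03  0.22  1.97  0.    0.95 -1.59] ft [ 1.7  1.2 -0.3]
```

Request:
drive_tool(
  plan=[
    [10,20,-42,0,0,0,87],
    [22,50,-84,0,0,0,87],
    [34,80,-126,0,0,0,87],
    [44,100,-150,0,0,0,87],
    [54,130,-169,0,0,0,87],
    [54,150,-169,0,0,0,87],
    [54,150,-169,0,0,0,87],
  ],
)

```text
time: 2.4
position: [0.436, -0.0408, 0.0706]
tool_rot: [-0.706, -0.015, 0.018, 0.708]
ft_force: [-0.1, 0.4, 0.3]
grip_width: 0.087
```

Run:
```python
from h import *
goal(-.222,-.212,.010,"y")
im=camera("top");cv2.imwrite("pics/top1.png",im[130:280,160:360]);cv2.imwrite("pics/top1.png",cv2.resize(im[150:270,180:340],None,fx=4,fy=4))
```

```text
opt turn [-0.1 -0.1 -0.3] fence axes in tool now x: [ 1.    -0.004  0.002] y: [-0.002  0.002  1.   ]
opt turn [  0.4 179.9  -0.2] fence axes in tool now x: [ 1.    -0.004  0.002] y: [-0.002  0.002  1.   ]
shift [ 2.7 60.6 -1.5]
t 2.4 tcp fence mm [-224.4 -210.6   70.6] q [-0.35  0.57  2.02  0.    0.56 -1.97] ft [-0.1  0.4  0.3]
```

View pics/top1.png

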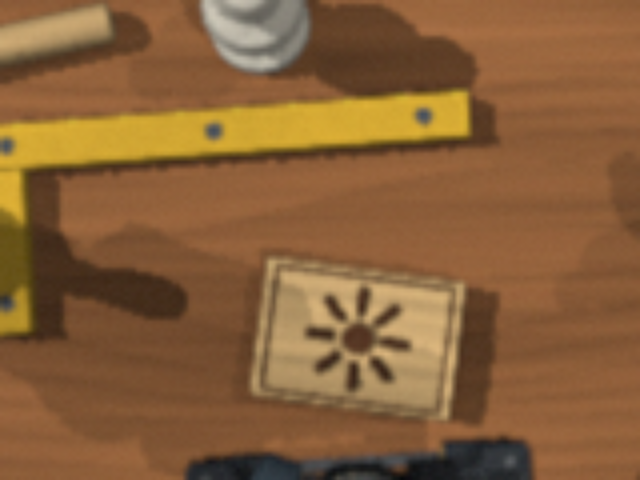

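The hand sits clear behind the panel's near edge (hand top at row 440 of the crop, panel edge at about 415) and is centred on it. Lowering now.

Request:
drive_tool(
  plan=[
    [0,15,0,0,0,0,87],
    [0,30,0,0,0,0,87],
    [0,45,0,0,0,0,87],
    [0,55,0,0,0,0,87],
    [0,60,0,0,0,0,87],
    [0,60,0,0,0,0,87],
  ],
)

```text
time: 3.05
position: [0.4372, -0.0401, 0.0127]
tool_rot: [0.707, 0.018, -0.018, -0.707]
ft_force: [-0.1, 0.4, -0.1]
grip_width: 0.0867
```

Request:
drive_tool(
  plan=[
    [3,0,0,0,0,0,87],
    [6,0,0,0,0,0,87],
    [10,0,0,0,0,0,87],
    [14,0,0,0,0,0,87],
    [18,0,0,0,0,0,87],
    [22,0,0,0,0,0,87],
    [26,0,0,0,0,0,87],
    [30,0,0,0,0,0,87],
    [34,0,0,0,0,0,87],
    [38,0,0,0,0,0,87],
  ],
)

```text
time: 4.05
position: [0.4747, -0.0384, 0.0125]
tool_rot: [-0.707, -0.017, 0.018, 0.707]
ft_force: [-1.3, -0.5, 0.2]
grip_width: 0.0873
```

Run:
```python
from h import *
goal(-.11,-.212,.010,"y")
```

```text
opt turn [-0.  -0.  -0.1] fence axes in tool now x: [ 1.    -0.001  0.   ] y: [-0.  0.  1.]
opt turn [ 1.0e-01  1.8e+02 -0.0e+00] fence axes in tool now x: [ 1.    -0.001  0.   ] y: [-0.  0.  1.]
shift [75.6  2.4 -1.9]
t 4.05 tcp fence mm [-185.6 -210.1   12.5] q [-0.32  0.71  1.95 -0.    0.48 -1.94] ft [-1.3 -0.5  0.2]
```

Request:
drive_tool(
  plan=[
    [4,0,0,0,0,0,87],
    [8,0,0,0,0,0,87],
    [12,0,0,0,0,0,87],
    [16,0,0,0,0,0,87],
    [20,0,0,0,0,0,87],
    [24,0,0,0,0,0,87],
    [28,0,0,0,0,0,87],
    [32,0,0,0,0,0,87],
    [36,0,0,0,0,0,87],
    [40,0,0,0,0,0,87],
  ],
)

```text
time: 5.05
position: [0.5154, -0.0365, 0.0125]
tool_rot: [0.707, 0.017, -0.017, -0.707]
ft_force: [-1.1, -0.1, -0.8]
grip_width: 0.0872
```

Request:
drive_tool(
  plan=[
    [4,0,0,0,0,0,87],
    [8,0,0,0,0,0,87],
    [12,0,0,0,0,0,87],
    [16,0,0,0,0,0,87],
    [20,0,0,0,0,0,87],
    [24,0,0,0,0,0,87],
    [28,0,0,0,0,0,87],
    [32,0,0,0,0,0,87],
    [34,0,0,0,0,0,87],
    [36,0,0,0,0,0,87],
  ],
)

```text
time: 6.05
position: [0.5508, -0.0348, 0.0126]
tool_rot: [0.707, 0.017, -0.018, -0.707]
ft_force: [-1.9, -0.6, 1.6]
grip_width: 0.087
```

Run:
```python
from h import *
goal(-.10,-.212,.010,"y")
I={c:camera(c) for c in("top","side")}
for c in I:
    cv2.imwrite(f"pics/{c}2.png",I[c])
q,e=fit({"top":I["top"]},"panel",np.array([.593,-.037,.05]),30);print(q,e,"rel",rel(q,F).round(4))
```

```text
opt turn [-0.  0. -0.] fence axes in tool now x: [ 1.    -0.001 -0.   ] y: [0. 0. 1.]
opt turn [-1.0e-01 -1.8e+02  0.0e+00] fence axes in tool now x: [ 1.    -0.001 -0.   ] y: [0. 0. 1.]
shift [ 9.5  2.6 -1.8]
t 6.05 tcp fence mm [-109.5 -210.2   12.6] q [-0.27  0.76  1.76 -0.    0.63 -1.89] ft [-1.9 -0.6  1.6]
[ 0.6221295  -0.03663668  0.26845073] 744.4929956243484 rel [-0.0383 -0.2156  0.2193]
```

Request:
drive_tool(
  plan=[
    [1.5,0,0,0,0,0,87],
    [3,0,0,0,0,0,87],
    [4.5,0,0,0,0,0,87],
    [6,0,0,0,0,0,87],
    [7,0,0,0,0,0,87],
  ],
)

```text
time: 6.65
position: [0.558, -0.0344, 0.0126]
tool_rot: [-0.707, -0.017, 0.017, 0.707]
ft_force: [-3.0, -0.4, 1.8]
grip_width: 0.0871
```

Run:
```python
from h import *
im=camera("top");cv2.imwrite("pics/top3.png",cv2.resize(im[150:270,170:330],None,fx=4,fy=4,interpolation=cv2.INTER_CUBIC))
```

```text
(no output)
```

View pics/top3.png

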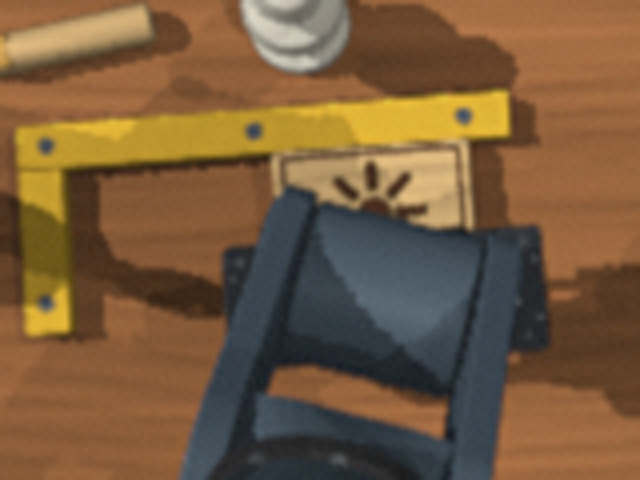

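The panel is square to the long arm and nearly touching it (its top edge is at rows 145–155). I'll creep until the force rises.

Request:
drive_tool(
  plan=[
    [0.5,0,0,0,0,0,87],
    [1,0,0,0,0,0,87],
    [1.5,0,0,0,0,0,87],
    [2,0,0,0,0,0,87],
  ],
)

```text
time: 7.1
position: [0.5584, -0.0343, 0.0126]
tool_rot: [-0.707, -0.016, 0.019, 0.707]
ft_force: [-6.6, -1.7, 5.1]
grip_width: 0.0873
```

Request:
drive_tool(
  plan=[
    [0.5,0,0,0,0,0,87],
    [1,0,0,0,0,0,87],
    [1,0,0,0,0,0,87],
  ],
)

```text
time: 7.4
position: [0.5584, -0.0343, 0.0126]
tool_rot: [-0.707, -0.016, 0.019, 0.707]
ft_force: [-6.6, -2.2, 5.6]
grip_width: 0.0872
```

Request:
drive_tool(
  plan=[
    [-5,0,0,0,0,0,87],
    [-15,0,0,0,0,0,87],
    [-30,0,0,0,0,0,87],
    [-40,-20,0,0,0,0,80],
    [-40,-60,0,0,0,0,70],
    [-40,-100,0,0,0,0,60],
    [-40,-110,-30,0,8,0,50],
    [-40,-110,-70,0,16,0,40],
    [-40,-110,-100,0,24,0,40],
    [-40,-110,-100,0,32,0,40],
  ],
)

```text
time: 8.4
position: [0.528, -0.1406, 0.1233]
tool_rot: [0.684, -0.179, 0.184, -0.683]
ft_force: [-0.1, 1.4, -0.3]
grip_width: 0.043
```

Request:
drive_tool(
  plan=[
    [0,0,0,0,8,0,40],
    [0,0,0,0,16,0,40],
    [0,0,0,0,24,0,40],
    [0,0,0,0,32,0,40],
    [0,0,0,0,40,0,40],
    [0,0,0,0,48,0,40],
    [0,0,0,0,56,0,40],
    [0,0,0,0,58,0,40],
    [0,0,0,0,58,0,40],
  ],
)

```text
time: 9.3
position: [0.5263, -0.1362, 0.1226]
tool_rot: [-0.512, 0.487, -0.488, 0.512]
ft_force: [0.5, 0.1, -0.5]
grip_width: 0.0402
```

Run:
```python
from h import *
goal(-.058,-.315,.012,"x")
im=camera("top");cv2.imwrite("pics/top4.png",im)
q,e=fit({"top":im},"panel",np.array([.594,-.037,.05]),16);print(q,e,"rel",rel(q,F).round(4))
show("top",im,[(q,PANEL,(0,0,255)),(F,FENCE,(255,0,0))],"pics/o4.png",(170,150,160,120),4)
```

```text
opt turn [-0.1  0.   0. ] fence axes in tool now x: [0.    0.002 1.   ] y: [-1.    -0.001  0.   ]
opt turn [ 1.0e-01 -1.8e+02  1.0e-01] fence axes in tool now x: [0.    0.002 1.   ] y: [-1.    -0.001  0.   ]
shift [  4.6 110.7  80.8]
t 9.3 tcp fence mm [-139.  -310.4  122.6] q [-0.46  0.56  1.73  0.    0.85 -0.51] ft [ 0.5  0.1 -0.5]
[ 0.61472897 -0.02707409  0.05860936] 6.958465450753533 rel [-0.0452 -0.2057  0.0094]
```

View pics/o4.png

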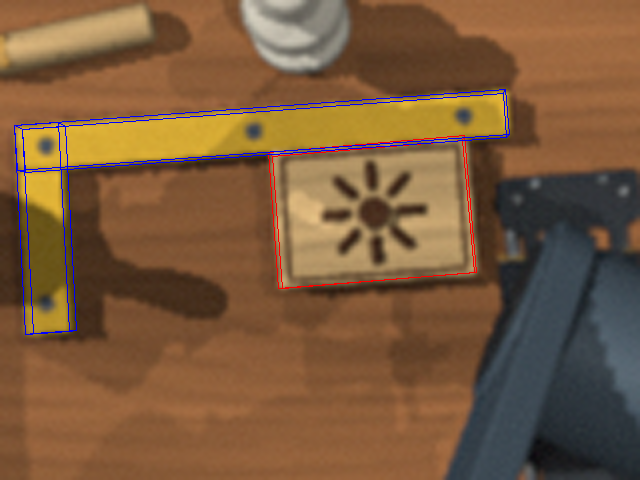

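Request:
drive_tool(
  plan=[
    [4,0,30,0,0,0,40],
    [4,0,60,0,0,0,40],
    [4,20,81,0,0,0,40],
    [4,50,81,0,0,0,40],
    [4,80,81,0,0,0,40],
    [4,100,81,0,0,0,40],
    [4,110,81,0,0,0,40],
    [4,110,81,0,0,0,40],
  ],
)

```text
time: 10.15
position: [0.6061, -0.1358, 0.0111]
tool_rot: [0.513, -0.488, 0.487, -0.512]
ft_force: [-0.5, -0.4, 0.7]
grip_width: 0.0401
```

Request:
drive_tool(
  plan=[
    [-5,0,0,0,0,0,40],
    [-10,0,0,0,0,0,40],
    [-15,0,0,0,0,0,40],
    [-20,0,0,0,0,0,40],
    [-24,0,0,0,0,0,40],
    [-28,0,0,0,0,0,40],
    [-32,0,0,0,0,0,40],
    [-36,0,0,0,0,0,40],
    [-40,0,0,0,0,0,40],
    [-44,0,0,0,0,0,40],
  ],
)

```text
time: 11.15
position: [0.6049, -0.0925, 0.0127]
tool_rot: [0.512, -0.487, 0.488, -0.512]
ft_force: [-0.3, -3.3, 1.3]
grip_width: 0.0402
```

Run:
```python
from h import *
goal(-.058,-.142,.012,"x")
```

```text
opt turn [-0. -0.  0.] fence axes in tool now x: [-0.  0.  1.] y: [-1.    -0.001 -0.   ]
opt turn [-1.0e-01  1.8e+02 -0.0e+00] fence axes in tool now x: [-0.  0.  1.] y: [-1.    -0.001 -0.   ]
shift [-128.5    0.6    0.2]
t 11.15 tcp fence mm [ -58.3 -270.5   12.7] q [-0.33  0.8   1.6  -0.    0.74 -0.38] ft [-0.3 -3.3  1.3]
```

Contact was made and the panel has moved about 10 mm, with the force at 3 N. Continuing along the fence.

Request:
drive_tool(
  plan=[
    [-4,0,0,0,0,0,40],
    [-8,0,0,0,0,0,40],
    [-12,0,0,0,0,0,40],
    [-16,0,0,0,0,0,40],
    [-20,0,0,0,0,0,40],
    [-24,0,0,0,0,0,40],
    [-28,0,0,0,0,0,40],
    [-32,0,0,0,0,0,40],
    [-36,0,0,0,0,0,40],
    [-40,0,0,0,0,0,40],
  ],
)

```text
time: 12.15
position: [0.603, -0.052, 0.0127]
tool_rot: [-0.512, 0.487, -0.488, 0.512]
ft_force: [-0.5, -3.6, 2.9]
grip_width: 0.0398
```

Request:
drive_tool(
  plan=[
    [-4,0,0,0,0,0,40],
    [-8,0,0,0,0,0,40],
    [-12,0,0,0,0,0,40],
    [-16,0,0,0,0,0,40],
    [-20,0,0,0,0,0,40],
    [-24,0,0,0,0,0,40],
    [-28,0,0,0,0,0,40],
    [-32,0,0,0,0,0,40],
    [-36,0,0,0,0,0,40],
    [-40,0,0,0,0,0,40],
  ],
)

```text
time: 13.15
position: [0.6009, -0.012, 0.0126]
tool_rot: [-0.512, 0.488, -0.488, 0.512]
ft_force: [0.4, -3.5, 2.3]
grip_width: 0.0397
```

Request:
drive_tool(
  plan=[
    [-4,0,0,0,0,0,40],
    [-8,0,0,0,0,0,40],
    [-12,0,0,0,0,0,40],
    [-16,0,0,0,0,0,40],
    [-20,0,0,0,0,0,40],
    [-24,0,0,0,0,0,40],
    [-28,0,0,0,0,0,40],
    [-32,0,0,0,0,0,40],
    [-36,0,0,0,0,0,40],
    [-39,0,0,0,0,0,40],
  ],
)

```text
time: 14.15
position: [0.5988, 0.0271, 0.0125]
tool_rot: [0.512, -0.488, 0.487, -0.512]
ft_force: [0.7, -3.6, 2.3]
grip_width: 0.0398
```

Run:
```python
from h import *
goal(-.058,-.142,.012,"x")
im=camera("top");cv2.imwrite("pics/top5.png",cv2.resize(im[140:260,150:310],None,fx=4,fy=4,interpolation=cv2.INTER_CUBIC))
```

```text
opt turn [ 0.  0. -0.] fence axes in tool now x: [ 0. -0.  1.] y: [-1.  0.  0.]
opt turn [  -0. -180.   -0.] fence axes in tool now x: [ 0. -0.  1.] y: [-1.  0.  0.]
shift [-8.8  0.5  0.4]
t 14.15 tcp fence mm [ -58.4 -150.8   12.5] q [-0.14  0.79  1.63  0.    0.72 -0.19] ft [ 0.7 -3.6  2.3]
```

View pics/top5.png

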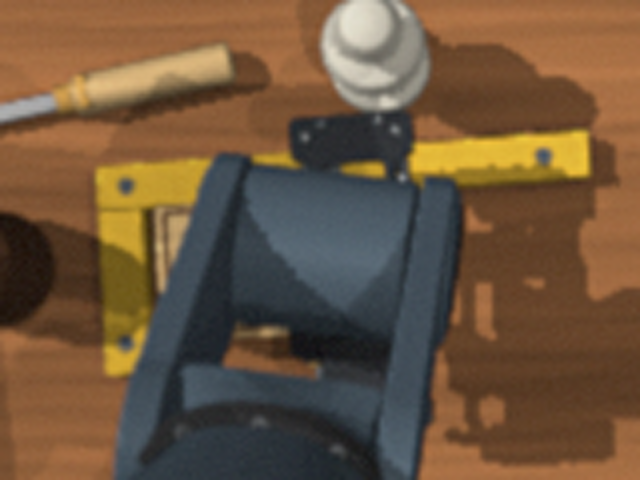

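The panel's left end (column ~157) is close to the short arm (~147), and the hand is clear of the figure. Creeping in.

Request:
drive_tool(
  plan=[
    [-1.5,0,0,0,0,0,40],
    [-3,0,0,0,0,0,40],
    [-4.5,0,0,0,0,0,40],
    [-5.5,0,0,0,0,0,40],
    [-6.5,0,0,0,0,0,40],
  ],
)

```text
time: 14.7
position: [0.5985, 0.0333, 0.0124]
tool_rot: [0.512, -0.488, 0.487, -0.512]
ft_force: [-0.6, -3.7, 2.2]
grip_width: 0.0402
```

Request:
drive_tool(
  plan=[
    [-0.5,0,0,0,0,0,40],
    [-1,0,0,0,0,0,40],
    [-1.5,0,0,0,0,0,40],
    [-2,0,0,0,0,0,40],
  ],
)

```text
time: 15.1
position: [0.5984, 0.0353, 0.0125]
tool_rot: [0.512, -0.488, 0.487, -0.512]
ft_force: [-0.0, -3.5, 1.2]
grip_width: 0.0399
```

Request:
drive_tool(
  plan=[
    [-0.5,0,0,0,0,0,40],
    [-1,0,0,0,0,0,40],
    [-1.5,0,0,0,0,0,40],
    [-2,0,0,0,0,0,40],
  ],
)

```text
time: 15.5
position: [0.5984, 0.0364, 0.0125]
tool_rot: [0.513, -0.487, 0.488, -0.512]
ft_force: [-0.7, -6.9, 1.0]
grip_width: 0.0403
```

Request:
drive_tool(
  plan=[
    [-0.5,0,0,0,0,0,40],
    [-1,0,0,0,0,0,40],
    [-1,0,0,0,0,0,40],
  ],
)

```text
time: 15.8
position: [0.5983, 0.0364, 0.0125]
tool_rot: [0.513, -0.487, 0.488, -0.512]
ft_force: [-0.8, -8.9, -0.4]
grip_width: 0.04
```

Home against the short arm (force rose to 9 N, no further motion). Backing off and checking.

Request:
drive_tool(
  plan=[
    [3,0,0,0,0,0,40],
    [12,0,0,0,0,0,40],
    [28,0,0,0,0,0,40],
    [40,-15,0,0,0,0,40],
    [40,-50,-10,0,0,0,50],
    [40,-80,-50,0,0,0,60],
    [40,-110,-90,0,-8,0,70],
    [40,-110,-120,0,-16,0,80],
    [40,-110,-130,0,-24,0,87],
    [40,-110,-130,0,-32,0,87],
  ],
)

```text
time: 16.8
position: [0.4683, -0.0086, 0.124]
tool_rot: [0.627, -0.326, 0.326, -0.627]
ft_force: [-0.2, -0.3, -0.2]
grip_width: 0.0801
```

Request:
drive_tool(
  plan=[
    [0,0,0,0,-8,0,87],
    [0,0,0,0,-16,0,87],
    [0,0,0,0,-24,0,87],
    [0,0,0,0,-32,0,87],
    [0,0,0,0,-40,0,87],
    [0,0,0,0,-48,0,87],
    [0,0,0,0,-56,0,87],
    [0,0,0,0,-58,0,87],
    [0,0,0,0,-58,0,87],
  ],
)

```text
time: 17.7
position: [0.4709, -0.0089, 0.1235]
tool_rot: [0.707, 0.018, -0.016, -0.707]
ft_force: [-0.3, 0.2, 1.4]
grip_width: 0.087
```

Run:
```python
from h import *
goal(-.128,-.065,.012,"y")
im=camera("top")
q,e=fit({"top":im},"panel",np.array([.608,.1135,.05]),12);print(q,e,"rel",rel(q,F).round(4))
show("top",im,[],"pics/o6.png",(150,140,160,120),5)
```

```text
opt turn [ 0.  -0.1  0.1] fence axes in tool now x: [1.    0.001 0.001] y: [-0.001 -0.     1.   ]
opt turn [-1.000e-01  1.799e+02  0.000e+00] fence axes in tool now x: [1.    0.001 0.001] y: [-0.001 -0.     1.   ]
shift [ 59.7 111.6 115.6]
t 17.7 tcp fence mm [-188.  -180.5  123.5] q [-0.26  0.49  1.91  0.    0.75 -1.88] ft [-0.3  0.2  1.4]
[ 0.61206953  0.11364659 -0.01333379] 184.19505378429528 rel [-0.041  -0.065  -0.0625]
```

View pics/o6.png

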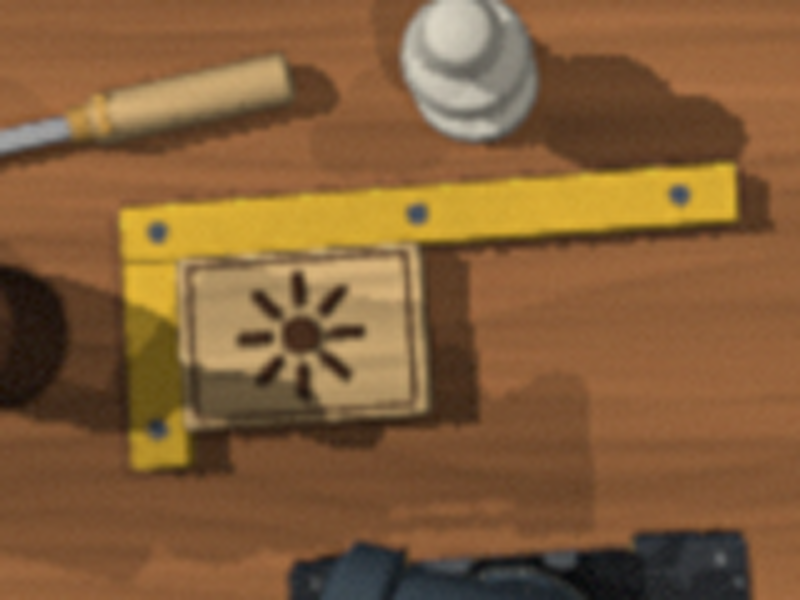

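It looks seated on both arms (the mallet's shadow spoils this automatic fit). I'll do a light two-finger nudge toward the long arm to confirm it's flush.

Request:
drive_tool(
  plan=[
    [0,0,40,0,0,0,60],
    [20,0,80,0,0,0,60],
    [40,20,110,0,0,0,60],
    [58,50,110,0,0,0,60],
    [58,80,110,0,0,0,60],
    [58,100,110,0,0,0,60],
    [58,110,110,0,0,0,60],
    [58,110,110,0,0,0,60],
  ],
)

```text
time: 18.55
position: [0.5223, 0.1043, 0.0117]
tool_rot: [-0.707, -0.016, 0.018, 0.707]
ft_force: [-0.2, 0.7, 0.2]
grip_width: 0.0597
```

Request:
drive_tool(
  plan=[
    [4,0,0,0,0,0,60],
    [8,0,0,0,0,0,60],
    [12,0,0,0,0,0,60],
    [16,0,0,0,0,0,60],
    [19,0,0,0,0,0,60],
    [22,0,0,0,0,0,60],
    [24,0,0,0,0,0,60],
  ],
)

```text
time: 19.25
position: [0.5474, 0.1057, 0.0126]
tool_rot: [0.707, 0.017, -0.017, -0.707]
ft_force: [0.2, -0.9, -0.6]
grip_width: 0.0601
```

Run:
```python
from h import *
goal(-.1018,-.07,.012,"y")
```

```text
opt turn [0. 0. 0.] fence axes in tool now x: [ 1.  0. -0.] y: [ 0. -0.  1.]
opt turn [   0. -180.   -0.] fence axes in tool now x: [ 1.  0. -0.] y: [ 0. -0.  1.]
shift [ 4.2  0.6 -0.3]
t 19.25 tcp fence mm [-106.   -69.7   12.6] q [-0.01  0.76  1.74 -0.    0.64 -1.63] ft [ 0.2 -0.9 -0.6]
```

Request:
drive_tool(
  plan=[
    [1,0,0,0,0,0,60],
    [2,0,0,0,0,0,60],
    [3,0,0,0,0,0,60],
    [3.5,0,0,0,0,0,60],
    [4,0,0,0,0,0,60],
  ],
)

```text
time: 19.75
position: [0.5509, 0.1059, 0.0125]
tool_rot: [0.707, 0.017, -0.017, -0.707]
ft_force: [-0.8, -0.2, 0.1]
grip_width: 0.06
```

Request:
drive_tool(
  plan=[
    [0.5,0,0,0,0,0,60],
    [1,0,0,0,0,0,60],
    [1.5,0,0,0,0,0,60],
    [1.5,0,0,0,0,0,60],
  ],
)

```text
time: 20.15
position: [0.5512, 0.1059, 0.0125]
tool_rot: [0.707, 0.016, -0.018, -0.707]
ft_force: [-3.4, -0.8, 2.4]
grip_width: 0.06
```

Request:
drive_tool(
  plan=[
    [0.7,0,0,0,0,0,60],
    [1.4,0,0,0,0,0,60],
    [1.4,0,0,0,0,0,60],
  ],
)

```text
time: 20.45
position: [0.5513, 0.106, 0.0124]
tool_rot: [0.707, 0.015, -0.019, -0.707]
ft_force: [-5.9, -1.6, 4.8]
grip_width: 0.06
```

Request:
drive_tool(
  plan=[
    [-3,0,0,0,0,0,60],
    [-12,0,0,0,0,0,60],
    [-30,0,0,0,0,0,60],
    [-45,-20,0,0,0,0,60],
    [-60,-60,0,0,0,0,60],
    [-75,-100,0,0,0,0,60],
    [-85,-140,0,0,0,0,60],
    [-90,-160,-30,0,0,0,60],
    [-90,-160,-60,0,0,0,60],
    [-90,-160,-60,0,0,0,60],
  ],
)

```text
time: 21.45
position: [0.4688, 0.0392, 0.1739]
tool_rot: [0.708, 0.018, -0.014, -0.706]
ft_force: [0.8, 0.4, -0.2]
grip_width: 0.06
```

Run:
```python
from h import *
goal(-.1018,-.07,.012,"y")
im=camera("top");sd=camera("side");cv2.imwrite("pics/top7.png",im);cv2.imwrite("pics/side7.png",sd)
h=world(F,np.array([[-.045,-.065,0]]))[0];H=np.r_[h[:2],F[2]]
a=im[140:260,150:310];show("top",im,[(H,PANEL,(0,0,255)),(F,FENCE,(255,0,0))],"pics/o7.png",(140,140,150,110),5)
for c,i0,i1 in(("top",cv2.imread("pics/top0.png"),im),("side",cv2.imread("pics/side0.png"),sd)):
    for t in("glue","mallet","figure","gouge"):
        print(c,t,[np.round(d["location"],1).tolist() for d in mark_of(c,t)[:1]])
A=cv2.imread("pics/o7.png");B=cv2.resize(sd[200:310,170:320],None,fx=5,fy=5,interpolation=cv2.INTER_CUBIC)
cv2.imwrite("pics/f.png",cv2.resize(np.c_[A[:, :600],B[:, :600]],(800,366)))
```

```text
opt turn [ 0.1 -0.2  0.3] fence axes in tool now x: [1.    0.006 0.003] y: [-0.003 -0.002  1.   ]
opt turn [ -0.5 179.8   0.2] fence axes in tool now x: [1.    0.006 0.003] y: [-0.003 -0.002  1.   ]
shift [ 84.9 162.3  62.9]
t 21.45 tcp fence mm [-187.8 -132.3  173.9] q [-0.15  0.39  1.87 -0.    0.87 -1.77] ft [ 0.8  0.4 -0.2]
top glue [[350.8, 207.9]]
top mallet [[154.0, 205.4]]
top figure [[248.2, 156.2]]
top gouge [[171.2, 166.4]]
side glue [[286.8, 157.6]]
side mallet [[286.1, 156.8]]
side figure [[212.8, 209.2]]
side gouge [[189.6, 265.2]]Traceback (most recent call last):
  File "<stdin>", line 10, in <module>
cv2.error: OpenCV(4.12.0) /io/opencv/modules/imgcodecs/src/loadsave.cpp:1058: error: (-215:Assertion failed) image.channels() == 1 || image.channels() == 3 || image.channels() == 4 in function 'imwrite_'
```

Run:
```python
import cv2,numpy as np
A=cv2.imread("pics/o7.png")[:, :600];B=cv2.resize(cv2.imread("pics/side7.png")[200:310,180:300],None,fx=5,fy=5,interpolation=cv2.INTER_CUBIC)
cv2.imwrite("pics/f.png",cv2.resize(np.hstack([A,B]),(800,366)))
```

```text
(no output)
```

View pics/f.png

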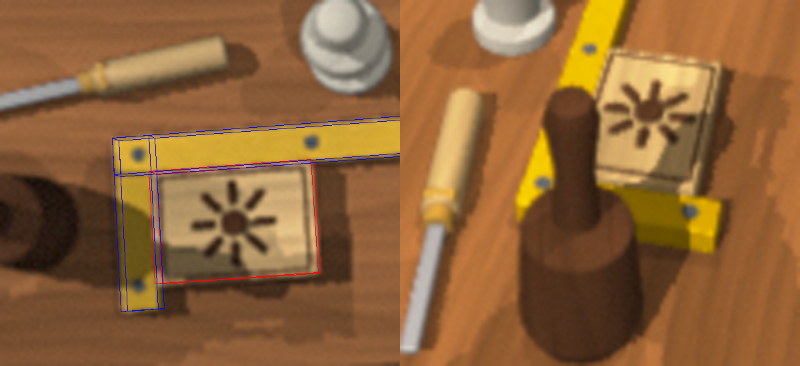

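The home outline (red) coincides with the panel in the top view (corners at about (313,163) and (320,273)). The side view shows it tight against both arms, and the hand is clear. Handing in.

```bash
python3 -c "
from rig import *
print(hand_in())"
```

```text
the job is handed in; nothing more can be done
None
```

The panel is home in the inside corner of the fence and the hand is clear. I handed the job in at about 22 s.

**What I did:** I pushed the panel flat against the long arm with two open fingers, then slid it along to the short arm. A last light nudge toward the long arm confirmed it was flush. It was only slid, and wrist force readings stayed under about 11 N.

**Last checks:**
- **Contact:** each arm stopped the panel firmly as force rose, to 9 N at the short arm and about 6 N at the long arm. The final nudge met the long arm within 0.4 mm of where the first push did.
- **Position:** the projected home outline lay over the panel in the top view. The side view showed no gap I could see at either arm.
- **Other things:** the glue bottle, mallet, figure and gouge read within about 4 pixels of where they started, apart from the failed check below. That is detector noise, and I saw no contact with any of them.

**Checks that failed or disagreed:**
- The automatic outline fit of the seated panel was unusable because the mallet's shadow fell across it. The overlay and the contact forces stand in for it.
- The network's final side-view reading for the mallet was wrong: it landed on the glue bottle. The top view showed the mallet in place.

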